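# Fit the keyed collar on the grain analyser and hold it home

### The job

Lift the black knurled collar off the cork mat and set it over the upright post on the grain analyser. Turn it until the hidden keyways inside it drop over the pins on the post, then push it fully home against the spring, flat on the flange, and finish with the gripper still on the collar holding it there: do not let go. Leave the brown bottle, the flat tin and the small white jar where they stand.

Things in the scene. Friction and masses are not known exactly. Their poses are not given: they have to be found in the camera images.
- collar_mid (a point): Black knurled collar: loose upright round cap, closed top, 54 mm across, 42 mm high, about 0.16 kg, standing on the mat. This point is its centre, 21 mm above its underside; z is its axis (up). Grip it from above across any diameter, on its upper 25 mm.
- collar_mouth (a point): Centre of the collar's open underside; axes as the collar. From here a bore 33 mm across goes 26 mm up. In its wall four hidden straight keyways, 90 degrees apart, along the collar's own +x, +y, -x and -y, run the bore's full depth, each 9.5 mm wide and reaching to 23 mm from the axis. Any keyway fits any pin.
- seat (a point): Centre of the top of the round aluminium flange (72 mm across) on the analyser, 66 mm above the bench; z up. A steel post stands on it. Fully home, the collar's underside lies on the flange, its mouth at this point. With keyways off the pins the collar stops 12 mm higher; turned either way it reaches a place to drop within a quarter turn (about 5 degrees of play each side).
- post_top (a point): Centre of the top of the fixed steel post: 30 mm in diameter, 24 mm high, 2 mm bevel. Four brass pins, 90 degrees apart, stick out level to 21 mm from its axis; they are 6 mm wide and lie 5 to 12 mm above the flange. The pins' direction round the post differs each time and is NOT given by this point's axes.
- plunger (a joint): Brass sprung plunger, 16 mm across, on the axis inside the post: m pressed down. At 0 its top stands 36 mm above the flange; a collar resting on the pins does not yet touch it, a collar fully home presses it to 0.010. Spring 800 N/m, so 8 N when home: a collar let go rises again by several mm.
- analyser: Fixed white grain analyser, housing 200 mm (its x) by 180 mm (its y), 60 mm high, with small dark display and two round keys flat on its top on its +x side. Origin on the bench under the post's axis; the housing reaches from -80 to +120 mm in its x and 90 mm each way in y.
- mat: Fixed square tan cork mat, 130 x 130 mm, 4 mm thick, on which the collar starts; origin at the centre of its underside, on the bench.
- bottle: Bystander: brown glass bottle, 60 mm across, 130 mm high; origin at the centre of its underside.
- tin: Bystander: flat round steel tin, 71 mm across, 24 mm high; origin at the centre of its underside.
- jar: Bystander: small white jar with blue cap, 44 mm across, 75 mm high; origin at the centre of its underside.
There are look-alikes about, which are no part of the job. Several things look just like the mat: the one meant starts farthest from the robot's base.

How it is judged:
By the outcome, as a careful person would: the job done as asked, in the order asked, and still so for the second after the job is handed in, while the arm keeps its last pose, push and grip.
It also fails if it takes over 48 s, if anything falls off the work surface, if the arm or the gripper's body presses on something with over 40 N, if the wrist force passes 120 N, or if a joint passes its speed limit or range.

### The arm

A 6-joint arm with a two-finger parallel gripper is mounted at the origin on the work surface. World frame = base frame: x ahead of the robot, y to its left, z up, the work surface at z = 0. Lengths are in m, angles in rad, forces in N, time in s.
With the tool pointing down it reaches from about 0.25 to 0.725 m from the base axis. Payload 4 kg.
Tool frame: the origin (TCP) lies on the centre line of the jaws, within the pads' length; the fingertips stand 25 mm ahead of it and the grasp point (between the pads) lies 6 mm ahead of it; z points along the fingers, x is the direction in which the jaws open and shut, and the axes are right-handed (so a half turn about z gives the same grasp; the last joint's range is limited). The gripper opens to 85 mm and grips with 20 to 120 N. Pads are 22 mm wide; open, the fingers measure 114 mm over their backs; the gripper's body (76 mm by 85 mm) begins 54 mm behind the grasp point. The pads swing forward as they close: fully open they stand 13 mm farther back than shut.
Start: joints at [1.305, 0.241, 0.005, 1.335, 0, 1.571], TCP at [0.131, 0.482, 0.256] pointing down, gripper open.
Joint ranges: [-2.72, 2.72], [-1.05, 1.87], [-1.09, 1.28], [-1.99, 2.15], [-1.42, 1.44], [-3.14, 3.14]. Speed limits (rad/s): [2.79, 2.79, 3.14, 3.14, 3.14, 3.14].

### API

Orientations are given as a unit quaternion [x, y, z, w].
In Python, from workcell import bot, imaging, order gives the robot as it stands.
- The arm moves only by the tool carry_out, never from a script. Its argument "moves" is a list of rows, each a list of 5 numbers: the shift along the tool's x, y, z scaled (see below), then the turn about the tool's z scaled (see below), then the opening, from -1 (shut) to 1 (fully open). In form: [[tx, ty, tz, roll, hand], ...]. A call has 1 to 20 rows; each row is the pose to reach, as a shift and turn from the pose commanded when the call began, along the tool's axes at that moment; what a row does not reach only later rows make up. The controller multiplies each number of a shift by 0.1 m and each number of a turn by 90 degrees. A row lasts 1/10 s, in which the tool goes at most 50 mm and 8.59 degrees, less where a joint would pass 70% of its speed; a pose out of reach is approached as far as the arm can. A call with a number of a shift or a turn outside -1 to 1 is refused whole. A call with a gripper value outside its range is refused whole. The fingers move at their own pace and stop on an object; the grip force is fixed at half the most. Time passes only in rows, so rows that repeat a pose let the fingers close. It gives the time, the measured TCP pose, the force and the opening at its end, in the units of the state.
- bot.get_obs(): the state, without advancing time (a new reading comes with each control period).
- imaging.camera(name): name is "side" or "top"; returns the picture (420x560x3 uint8, red, green, blue); there is no depth.
- imaging.camera_model(name): a dict with "fovy" (degrees; the focal length in pixels is half the picture's height over the tangent of half this angle, whatever the lens; pixels are square), "cx", "cy" (the principal point, pixels), "dist" ([k1, k2, p1, p2, k3] as OpenCV has them; the pictures are not rectified), "eye" and "rotation" of the camera in the world. Camera axes: x right, y up, looking along -z (the intrinsics and any distortion apply to the point x, -y, -z); pixel columns grow to the right and rows downward; lengths in m; the calibration is good to about 2 mm. A picture is of the moment at which its call begins. camera_model takes no time and is no camera call.
- order.job_done(): hands the job in, once; it reports no verdict.
The state is a dict: "clock": time; "joint_pos": joint angles; "joint_vel": joint speeds; "tau": joint torques, N m; "eef_pos": TCP position; "tool_rot": TCP orientation; "ft_force": force on the tool from outside, world axes, zero at the start; "ft_torque": the same for the moment, N m; "grip_width": finger opening in m.
Only numpy, scipy, OpenCV 4.12 (cv2) and the standard library are available. Lean on these libraries where they do the work, as an engineer would, in place of code of your own. Each camera call takes 0.05 s, during which the arm holds its last target.

## Working session

There is one attempt and no reset: what is moved stays moved. The work goes in short steps, Python scripts to look and compute and a tool call to move; the robot and the scene stay as the last step left them, time stands still between calls to the robot, and variables do not carry over. Pictures are saved under pics/ and viewed, and the job is handed in when it is done.

Besides the shell and the picture viewer there is one more tool, called after "Call:" by a JSON object that holds its "method" and its "body", one argument or row to a line. carry_out: Moves the arm, as the interface text tells. Its arguments: {"type":"object","properties":{"moves":{"type":"array","items":{"type":"array","items":{"type":"number","minimum":-1,"maximum":1}}}},"required":["moves"]}

```bash
mkdir -p pics; ls; cat > h.py <<'E'
import numpy as np,cv2
from workcell import bot,imaging,order
def K(m):
    f=210/np.tan(np.radians(m['fovy'])/2)
    return np.array([[f,0,m['cx']],[0,f,m['cy']],[0,0,1.]])
def ray(name,u,v):
    m=imaging.camera_model(name)
    p=cv2.undistortPoints(np.array([[[u,v]]],float),K(m),np.array(m['dist'],float))[0,0]
    d=np.array(m['rotation']).reshape(3,3)@np.array([p[0],-p[1],-1.])
    return np.array(m['eye']),d
def atz(name,u,v,z):
    e,d=ray(name,u,v); return e+d*(z-e[2])/d[2]
def proj(name,P):
    m=imaging.camera_model(name);R=np.array(m['rotation']).reshape(3,3)
    P=np.atleast_2d(np.array(P,float)); c=(P-np.array(m['eye']))@R
    c=c*[1,-1,-1]
    return cv2.projectPoints(c.reshape(-1,1,3),np.zeros(3),np.zeros(3),K(m),np.array(m['dist'],float))[0][:,0]
def shot(name,fn,crop=None,s=1):
    im=imaging.camera(name)[:,:,::-1]
    cv2.imwrite('pics/raw_'+fn,im)
    if crop: a,b,c,d=crop; im=im[b:d,a:c]
    im=cv2.resize(im,None,fx=s,fy=s,interpolation=cv2.INTER_CUBIC); cv2.imwrite('pics/'+fn,im)
E
python3 - <<'E'
from h import *
for n in('side','top'):
    shot(n,n+'0.png'); print(imaging.camera_model(n))
print(bot.get_obs())
E
```

```text
pics
{'fovy': 45.70313433523266, 'cx': 284.8102074411984, 'cy': 206.06959489385832, 'dist': array([-0.06257082,  0.        ,  0.        ,  0.        ,  0.        ]), 'eye': array([-0.183105 , -0.8986988,  0.8529719]), 'rotation': array([ 0.46055146, -0.16067354, -0.30236004,  0.81893515])}
{'fovy': 47.636403439825685, 'cx': 284.69534167460165, 'cy': 220.57867418486222, 'dist': array([0.01537392, 0.        , 0.        , 0.        , 0.        ]), 'eye': array([0.38514035, 0.00846834, 1.28730087]), 'rotation': array([ 0.05164252, -0.05639265, -0.70402875,  0.7060428 ])}
{'clock': 0.1, 'joint_pos': array([1.30499775e+00, 2.41381058e-01, 3.88948816e-03, 1.33520350e+00,
       2.38962801e-05, 1.57081892e+00]), 'joint_vel': array([-0.00094909, -0.00131027,  0.00235201, -0.0002332 , -0.00057482,
       -0.00075834]), 'tau': array([-8.75470414e-05, -3.73137403e+01,  2.53010309e+01,  1.08617722e-02,
        6.48472934e-06,  7.09457538e-06]), 'eef_pos': array([0.13120081, 0.48195582, 0.2554919 ]), 'tool_rot': array([ 7.94575536e-01,  6.07164571e-01, -7.61589749e-04,  5.66948797e-04]), 'ft_force': array([-0.34085249,  0.19216167,  0.2766107 ]), 'ft_torque': array([ 0.01957465, -0.01354801,  0.03309561]), 'grip_width': 0.08535558547344217}
```

Rotation is a quaternion; fix the helper and view.

```bash
sed -i "s/np.array(m\['rotation'\]).reshape(3,3)/Rot.from_quat(m['rotation']).as_matrix()/; 1a from scipy.spatial.transform import Rotation as Rot" h.py; python3 -c "
from h import *
print(proj('top',[0,0,0]), atz('top',280,210,0))"
```

```text
[[284.1719941  447.44678001]] [0.61293825 0.01299506 0.        ]
```

View pics/side0.png

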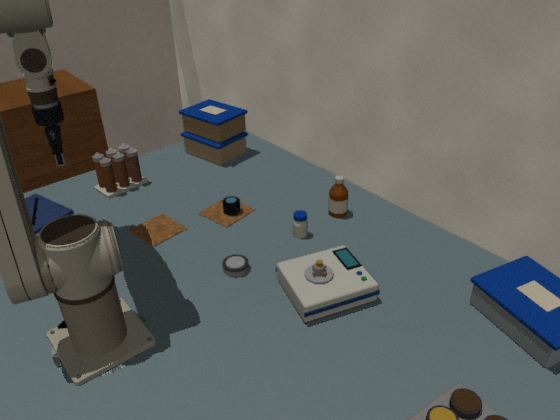

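View pics/top0.png

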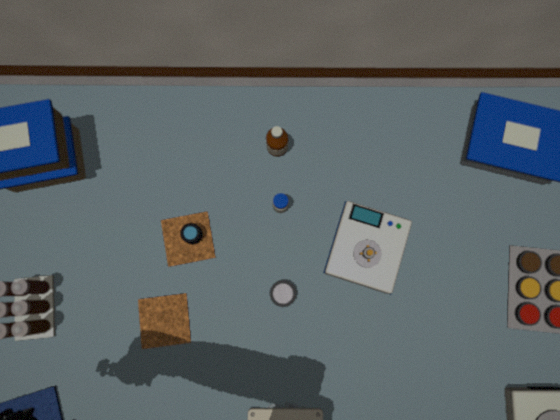

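The collar stands on the farther mat, at top-view pixel (191,233). The post is at about (369,254). I'll enlarge both.

```bash
python3 - <<'E'
import cv2,numpy as np
t=cv2.imread('pics/raw_top0.png');s=cv2.imread('pics/raw_side0.png')
f=lambda im,a,b,w,h,k:cv2.resize(im[b:b+h,a:a+w],None,fx=k,fy=k,interpolation=cv2.INTER_CUBIC)
a=f(t,160,205,60,60,6);b=f(t,339,224,60,60,6);c=f(s,200,180,60,40,6);d=f(s,290,245,60,40,6)
cv2.imwrite('pics/z0.png',np.vstack([np.hstack([a,b]),np.hstack([c,d])]))
E
```

```text
(no output)
```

View pics/z0.png

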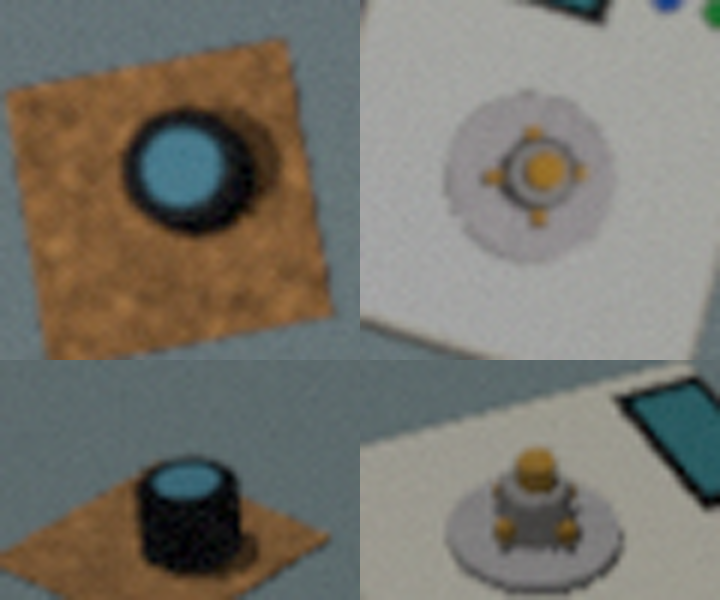

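```bash
cat >> h.py <<'E'
def tri(pt,ps):
    (a,d),(b,e)=ray('top',*pt),ray('side',*ps)
    A=np.array([d,-e]).T; t=np.linalg.lstsq(A,b-a,rcond=None)[0]
    return (a+d*t[0]+b+e*t[1])/2, np.linalg.norm(a+d*t[0]-b-e*t[1])
E
python3 - <<'E'
from h import *
for n,pt,ps,z in [('collar',(190.1,232.4),(230.8,199.8),.046),('flange',(366.9,253.3),(318.8,272.6),.066),('plg',(369.6,252.3),(319.1,260.8),.102)]:
    print(n,atz('top',*pt,z),atz('side',*ps,z),tri(pt,ps))
for n,x,y,z in [('b',277,130,.13),('tin',283,292,.024),('jar',281,201,.075)]: print(n,atz('top',x,y,z))
for x,y in [(533,132),(494,178),(538,217),(580,173)]:
    print(atz('top',339+(x-360)/6-.4,224+y/6-.4,.0745))
o=bot.get_obs();print(Rot.from_quat(o['tool_rot']).as_matrix())
E
```

```text
collar [0.54424852 0.24855789 0.046     ] [0.54697669 0.25534876 0.046     ] (array([0.54306446, 0.24794817, 0.05093675]), np.float64(0.0013007677837368315))
flange [ 0.48896466 -0.21118038  0.066     ] [ 0.49117213 -0.20821972  0.066     ] (array([ 0.48873994, -0.21068472,  0.06881847]), np.float64(3.6737278114167855e-05))
plg [ 0.48842633 -0.21151096  0.102     ] [ 0.49189326 -0.20740559  0.102     ] (array([ 0.48823402, -0.21090174,  0.10588004]), np.float64(0.00036048447941483953))
b [0.79572224 0.02092178 0.13      ]
tin [0.39015155 0.00419405 0.024     ]
jar [0.6233845  0.01022733 0.075     ]
[ 0.50798579 -0.21149807  0.0745    ]
[ 0.48827756 -0.19440869  0.0745    ]
[ 0.4717526 -0.2127333  0.0745   ]
[ 0.49052933 -0.23108798  0.0745    ]
[[ 2.62701207e-01  9.64877092e-01 -5.21818719e-04]
 [ 9.64875365e-01 -2.62701724e-01 -1.82578792e-03]
 [-1.89874361e-03 -2.38533378e-05 -9.99998197e-01]]
```

Call:
{"method": "carry_out", "body": {
  "moves": [
    [-0.25,1,0.2,0,1],
    [-0.25,1,0.2,0,1],
    [-0.25,1,0.2,0,1]
  ]
}}

```text
clock: 0.4
eef_pos: [0.2241, 0.4289, 0.2347]
tool_rot: [0.796, 0.605, -0.001, 0.002]
ft_force: [-0.7, 1.8, 0.1]
grip_width: 0.0851
```

Call:
{"method": "carry_out", "body": {
  "moves": [
    [-0.25,1,0.2,0,1],
    [-0.25,1,0.2,0,1],
    [-0.25,1,0.2,0,1]
  ]
}}

```text
clock: 0.7
eef_pos: [0.314, 0.3789, 0.2149]
tool_rot: [0.796, 0.605, -0.001, 0.001]
ft_force: [-0.9, 0.0, -0.4]
grip_width: 0.0856
```

Call:
{"method": "carry_out", "body": {
  "moves": [
    [-0.25,1,0.2,0,1],
    [-0.25,1,0.2,0,1],
    [-0.25,1,0.2,0,1]
  ]
}}

```text
clock: 1.0
eef_pos: [0.4038, 0.3291, 0.1949]
tool_rot: [0.796, 0.605, -0.001, 0.001]
ft_force: [-0.6, -0.3, 0.8]
grip_width: 0.0852
```

Call:
{"method": "carry_out", "body": {
  "moves": [
    [-0.25,1,0.2,0,1],
    [-0.25,1,0.2,0,1],
    [-0.25,1,0.2,0,1]
  ]
}}

```text
clock: 1.3
eef_pos: [0.4936, 0.2791, 0.1748]
tool_rot: [0.796, 0.605, -0.001, 0.0]
ft_force: [0.6, -0.0, 0.4]
grip_width: 0.0852
```

Call:
{"method": "carry_out", "body": {
  "moves": [
    [-0.157,0.6,0.0,0,1],
    [-0.157,0.6,0,0,1],
    [-0.157,0.6,0,0,1],
    [-0.157,0.6,0,0,1]
  ]
}}

```text
clock: 1.7
eef_pos: [0.5435, 0.251, 0.1762]
tool_rot: [0.794, 0.608, -0.001, -0.001]
ft_force: [0.5, 0.1, 0.6]
grip_width: 0.0854
```

```bash
python3 - <<'E'
from h import *
o=bot.get_obs();print(o['eef_pos'],o['joint_pos'],o['grip_width'],o['ft_force'])
shot('top','t1.png',(130,180,250,270),6);shot('side','s1.png',(170,120,290,230),6)
for n in('top','side'):print(n,proj(n,[o['eef_pos'],[.5447,.2495,.046]]))
E
```

```text
[0.54346585 0.25097959 0.17617624] [4.32206843e-01 4.78811386e-01 1.40252032e-01 1.23353793e+00
 9.18297014e-04 6.97117464e-01] 0.08539373366161584 [0.50477067 0.14572353 0.61370818]
top [[178.56626666 225.6616624 ]
 [189.74584484 232.22826537]]
side [[227.58785772 163.78825489]
 [231.2644145  200.75820453]]
```

View pics/s1.png

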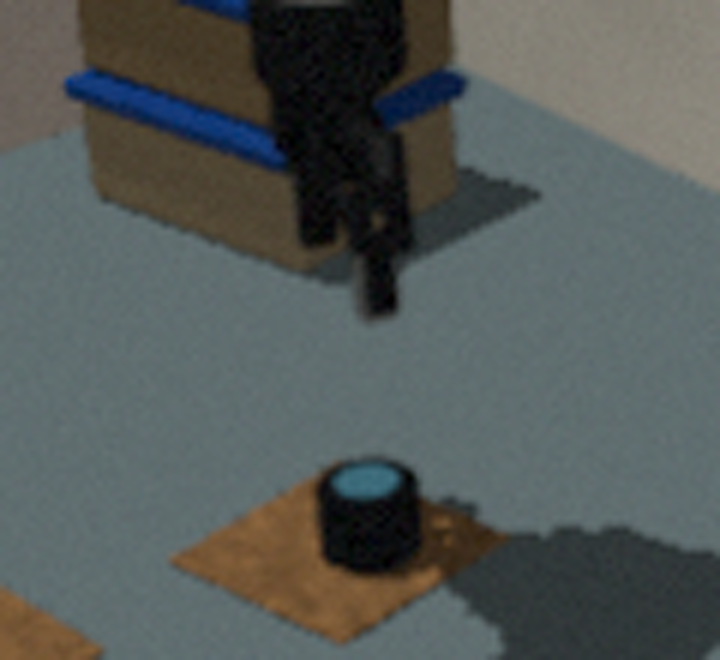

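View pics/t1.png

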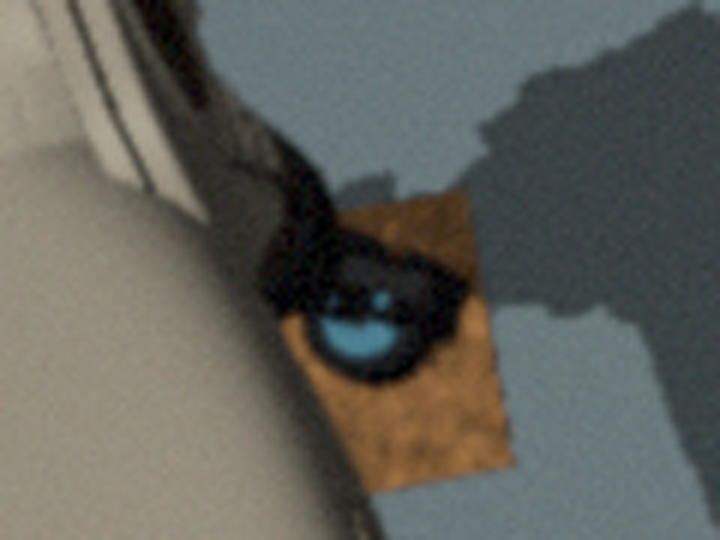

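The collar sits directly below the gripper: side pixel (231,200), finger tip at (233,172). The jaws have about 15 mm of clearance each side, so I'm descending and closing.

Call:
{"method": "carry_out", "body": {
  "moves": [
    [0,0.015,0.4,0,1],
    [0,0.015,0.8,0,1],
    [0,0.015,1,0,1],
    [0,0.015,1,0,1]
  ]
}}

```text
clock: 2.2
eef_pos: [0.5423, 0.2494, 0.0728]
tool_rot: [0.794, 0.608, -0.004, -0.001]
ft_force: [-0.6, -0.4, 0.5]
grip_width: 0.0855
```

Call:
{"method": "carry_out", "body": {
  "moves": [
    [0,0,0.12,0,1],
    [0,0,0.24,0,1],
    [0,0,0.37,0,1],
    [0,0,0.37,0,1],
    [0,0,0.37,0,1]
  ]
}}

```text
clock: 2.7
eef_pos: [0.5461, 0.2495, 0.0391]
tool_rot: [0.795, 0.607, -0.0, -0.0]
ft_force: [-0.1, -0.8, -1.4]
grip_width: 0.085
```

Call:
{"method": "carry_out", "body": {
  "moves": [
    [0,0,0,0,-1],
    [0,0,0,0,-1],
    [0,0,0,0,-1],
    [0,0,0,0,-1],
    [0,0,0,0,-1],
    [0,0,0,0,-1],
    [0,0,0,0,-1],
    [0,0,0,0,-1]
  ]
}}

```text
clock: 3.5
eef_pos: [0.5471, 0.2499, 0.0405]
tool_rot: [0.795, 0.607, 0.001, 0.0]
ft_force: [-0.8, -0.0, 5.6]
grip_width: 0.0518
```

```bash
python3 - <<'E'
from h import *
o=bot.get_obs();print(o['eef_pos'],o['joint_pos'],o['grip_width'],o['ft_force'])
shot('side','s2.png',(190,150,270,220),8)
E
```

```text
[0.54706462 0.24990064 0.04047553] [ 4.28544770e-01  6.05655149e-01 -2.98224290e-02  9.33052365e-01
 -1.03826200e-04  6.94374492e-01] 0.051821373571816313 [-0.82884235 -0.03817406  5.57580962]
```

View pics/s2.png

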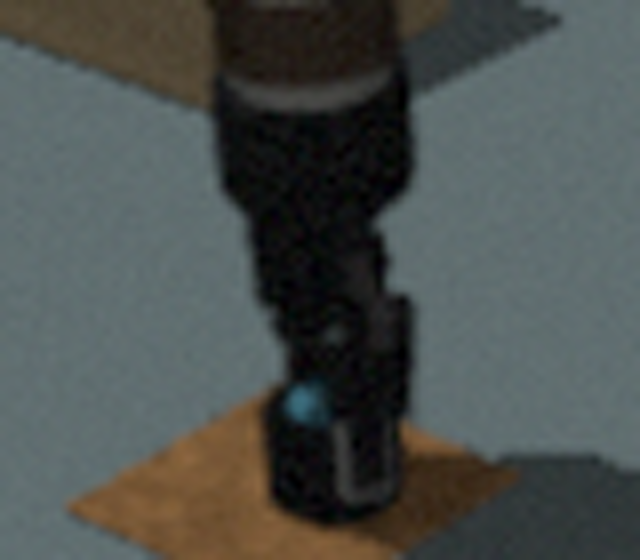

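```bash
python3 - <<'E'
from h import *
o=bot.get_obs();T=o['eef_pos'];R=Rot.from_quat(o['tool_rot']).as_matrix()
def c(P): return (proj('side',P)-[190,150])*8+3.5
for y in(-.011,0,.011): print(y,c(T+R@[-.026,y,.02]),c(T+R@[-.036,y,.02]))
print('collar bottom/top/edges',c([[.545,.25,.004],[.545,.25,.046]]))
th=np.radians(np.arange(0,360,10)); 
for z in(.004,.046):
  for X in ([.545,.25],[.5475,.2545],[.541,.248]):
    q=c(np.c_[X[0]+.027*np.cos(th),X[1]+.027*np.sin(th),0*th+z]);print(z,X,q.min(0),q.max(0))
E
```

```text
-0.011 [[338.51532805 499.99573745]] [[347.1409811  512.31734366]]
0 [[364.90616106 493.35613788]] [[373.64373129 505.6152195 ]]
0.011 [[391.17471128 486.74764476]] [[400.02295292 498.94459635]]
collar bottom/top/edges [[341.0328705  498.77535294]
 [333.51638106 408.81720294]]
0.004 [0.545, 0.25] [273.56395018 463.24777839] [408.37404827 535.33975762]
0.004 [0.5475, 0.2545] [272.43604708 456.74121048] [406.88380864 528.44647182]
0.004 [0.541, 0.248] [268.04825276 468.64039476] [403.15806252 541.04855975]
0.046 [0.545, 0.25] [265.08569191 374.09617961] [401.7954645  444.56862577]
0.046 [0.5475, 0.2545] [263.96769241 367.74140163] [400.30418104 437.82963731]
0.046 [0.541, 0.248] [259.47210823 379.36953652] [396.49054872 450.15638252]
```

The pads hold the collar, with the finger where I predicted it. Lifting a little and checking.

Call:
{"method": "carry_out", "body": {
  "moves": [
    [0,0,-0.15,0,-1],
    [0,0,-0.4,0,-1],
    [0,0,-0.7,0,-1],
    [0,0,-1,0,-1],
    [0,0,-1,0,-1],
    [0,0,-1,0,-1]
  ]
}}

```text
clock: 4.15
eef_pos: [0.5463, 0.2496, 0.1393]
tool_rot: [0.795, 0.607, 0.0, 0.0]
ft_force: [0.3, -0.7, -1.7]
grip_width: 0.0522
```

```bash
python3 - <<'E'
from h import *
o=bot.get_obs();print(o['eef_pos'],o['grip_width'],o['ft_force'],Rot.from_quat(o['tool_rot']).as_matrix())
shot('side','s3.png',(190,110,270,180),8)
E
```

```text
[0.54627808 0.24962135 0.13925433] 0.052163508274487666 [ 0.31521486 -0.74312728 -1.66387279] [[ 2.62658597e-01  9.64888676e-01  5.52157625e-04]
 [ 9.64888742e-01 -2.62658779e-01  2.86590822e-04]
 [ 4.21557286e-04  4.57495133e-04 -9.99999806e-01]]
```

View pics/s3.png

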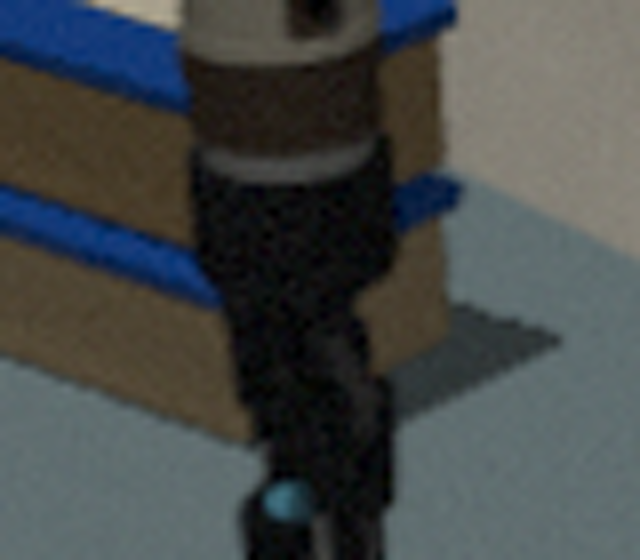

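Collar lifted (1.7 N of weight). Carrying it over to the post.

Call:
{"method": "carry_out", "body": {
  "moves": [
    [-0.3,0.04,-0.1,0,-1],
    [-0.65,0.09,-0.2,0,-1],
    [-1,0.14,-0.2,0,-1]
  ]
}}

```text
clock: 4.5
eef_pos: [0.5327, 0.1486, 0.1582]
tool_rot: [0.794, 0.608, -0.001, -0.0]
ft_force: [0.2, -0.5, -2.2]
grip_width: 0.052
```

Call:
{"method": "carry_out", "body": {
  "moves": [
    [-0.35,0.05,0,0,-1],
    [-0.7,0.1,0,0,-1],
    [-1,0.14,0,0,-1]
  ]
}}

```text
clock: 4.8
eef_pos: [0.5188, 0.0474, 0.157]
tool_rot: [0.795, 0.607, -0.002, -0.001]
ft_force: [-0.6, -0.5, -0.6]
grip_width: 0.052
```

Call:
{"method": "carry_out", "body": {
  "moves": [
    [-0.35,0.05,0,0,-1],
    [-0.7,0.1,0,0,-1],
    [-1,0.14,0,0,-1]
  ]
}}

```text
clock: 5.1
eef_pos: [0.506, -0.0524, 0.1571]
tool_rot: [0.795, 0.607, -0.002, -0.001]
ft_force: [0.4, -0.9, -1.0]
grip_width: 0.052
```

Call:
{"method": "carry_out", "body": {
  "moves": [
    [-0.35,0.05,0,0,-1],
    [-0.7,0.1,0,0,-1],
    [-1,0.14,0,0,-1]
  ]
}}

```text
clock: 5.4
eef_pos: [0.4934, -0.1523, 0.157]
tool_rot: [0.795, 0.607, -0.001, -0.002]
ft_force: [-0.5, -0.2, -2.7]
grip_width: 0.0523
```

Call:
{"method": "carry_out", "body": {
  "moves": [
    [-0.3,0.05,0,0,-1],
    [-0.5,0.1,0,0,-1],
    [-0.594,0.1,0,0,-1],
    [-0.594,0.1,0,0,-1],
    [-0.594,0.1,0,0,-1]
  ]
}}

```text
clock: 5.9
eef_pos: [0.4886, -0.2101, 0.1583]
tool_rot: [0.794, 0.607, -0.0, -0.001]
ft_force: [-0.0, -0.0, -1.3]
grip_width: 0.052
```

```bash
python3 - <<'E'
from h import *
o=bot.get_obs();print(o['eef_pos'],o['joint_pos'],o['grip_width'],o['ft_force'])
shot('side','s4.png',(275,220,365,300),8);shot('top','t4.png',(325,200,415,280),8)
E
```

```text
[ 0.48860444 -0.21009832  0.15831063] [-4.06407529e-01  3.66608716e-01 -8.33011612e-02  1.12323668e+00
  5.96253716e-04 -1.40911735e-01] 0.05196758583255466 [-0.0446945  -0.04501744 -1.31889291]
```

View pics/s4.png

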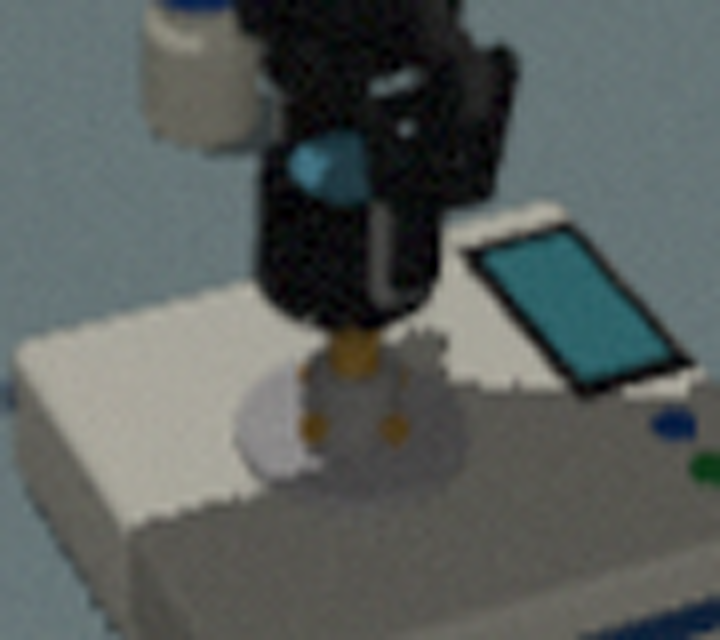

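View pics/t4.png

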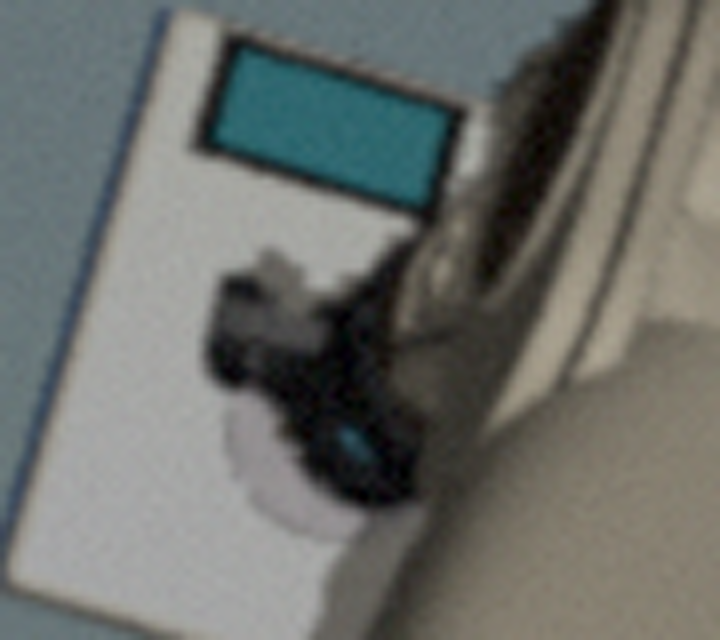

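```bash
python3 - <<'E'
from h import *
from scipy.optimize import least_squares
th=np.radians(np.arange(0,360,3))
def circ(x,y,z,r): return np.c_[x+r*np.cos(th),y+r*np.sin(th),0*th+z]
def c(P): return (proj('side',P)-[275,220])*8+3.5
def t(P): return (proj('top',P)-[325,200])*8+3.5
def ext(P): return c(P)
def fit(z,zt):
    def f(p):
        a=c(circ(p[0],p[1],z,.027));b=c(circ(p[0],p[1],zt,.027))
        return [np.interp(290,[0],[0])*0, a[:,1].max()-329, a[np.abs(a[:,0]-348).argsort()[:1],0][0]*0+ (a[:,0].min()+a[:,0].max())/2-352]
    return least_squares(f,[.489,-.211],diff_step=1e-4)
for z in(.119,.122,.125):
    r=fit(z,z+.042);a=c(circ(*r.x,z,.027));b=c(circ(*r.x,z+.042,.027));print(z,r.x,r.cost,a.min(0),a.max(0),b.min(0),b.max(0))
for X in([.4886,-.2101],):
    for z in(.122,.164): q=t(circ(*X,z,.027));print('top',z,q.min(0),q.max(0)); q=c(circ(*X,z,.027));print('side',z,q.min(0),q.max(0))
    q=t(circ(.489,-.211,.066,.036));print('top flange',q.min(0),q.max(0))
    q=c(circ(.489,-.211,.066,.036));print('side flange',q.min(0),q.max(0))
E
```

```text
0.119 [ 0.49446122 -0.20222006] 1.3472109690892166e-20 [262.93628778 221.32411069] [441.06371222 329.        ] [264.18067989 109.66083907] [445.6705254  215.06290496]
0.122 [ 0.49176735 -0.20498632] 3.037820799600994e-22 [262.57750971 220.89852844] [441.42249029 329.        ] [263.82015051 108.77783299] [446.05487919 214.5861809 ]
0.125 [ 0.48907349 -0.20775259] 2.5849394142282115e-24 [262.21582953 220.46956884] [441.78417047 329.        ] [263.45664922 107.88769003] [446.44239978 214.10545098]
top 0.122 [279.6949844  328.18496036] [455.59925513 503.82535904]
side 0.122 [266.20234119 232.38272051] [445.80380195 341.38570852]
top 0.164 [302.73576825 312.53067342] [485.13453521 494.55089088]
side 0.164 [267.5210409  120.00791465] [450.54320641 226.71896904]
top flange [226.19510825 318.44401591] [450.10331867 542.15657519]
side flange [238.25183942 358.90128507] [471.97129515 507.87610211]
```

```bash
python3 - <<'E'
import cv2,numpy as np
f=lambda im,a,b,w,h,k:cv2.resize(im[b:b+h,a:a+w],None,fx=k,fy=k,interpolation=cv2.INTER_CUBIC)
a=f(cv2.imread('pics/raw_s4.png'),300,230,40,60,10);b=f(cv2.imread('pics/raw_t4.png'),345,235,40,60,10)
z=np.hstack([a,b]);z=cv2.convertScaleAbs(z,alpha=1.6,beta=20)
for i in range(0,800,50): cv2.line(z,(i,0),(i,6),(0,0,255),1)
for i in range(0,600,50): cv2.line(z,(0,i),(6,i),(0,0,255),1)
cv2.imwrite('pics/z4.png',z)
E
```

```text
(no output)
```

View pics/z4.png

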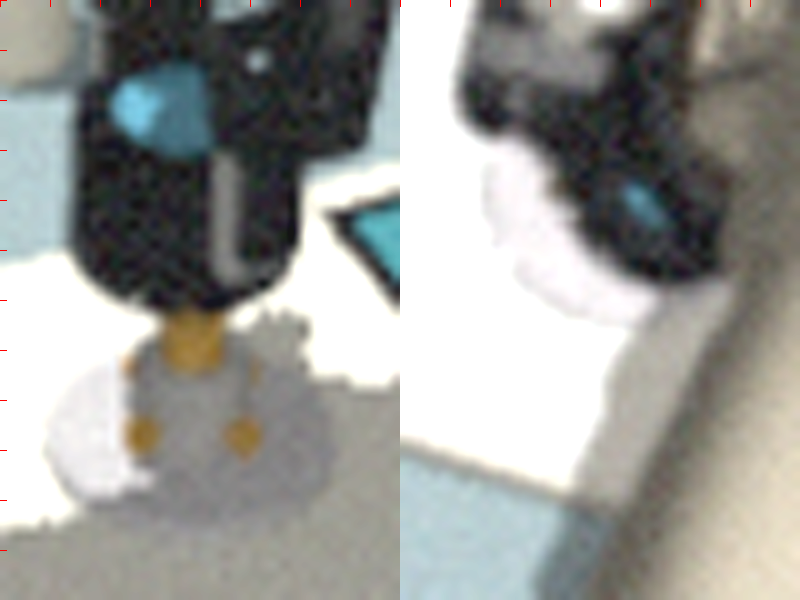

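The collar is over the post: in the enlarged side crop, the mouth centre column is about 188 and the post/flange about 190. The top view agrees within about 1 mm. I'll nudge it and descend onto the post.

Call:
{"method": "carry_out", "body": {
  "moves": [
    [-0.008,0.006,0.1,0,-1],
    [-0.008,0.006,0.2,0,-1],
    [-0.008,0.006,0.26,0,-1],
    [-0.008,0.006,0.3,0,-1],
    [-0.008,0.006,0.33,0,-1],
    [-0.008,0.006,0.36,0,-1],
    [-0.008,0.006,0.36,0,-1]
  ]
}}

```text
clock: 6.7
eef_pos: [0.49, -0.2118, 0.1231]
tool_rot: [0.795, 0.607, 0.0, 0.0]
ft_force: [0.8, 0.8, -1.6]
grip_width: 0.0523
```

```bash
python3 - <<'E'
from h import *
for i in range(1):
    o=bot.get_obs();print(o['eef_pos'],o['grip_width'],o['ft_force'],o['ft_torque'])
shot('side','s5.png',(290,225,350,285),10)
E
```

```text
[ 0.48997691 -0.21181465  0.1231276 ] 0.05227632316374861 [ 0.82512806  0.82700644 -1.5796416 ] [ 0.18632966 -0.25332533 -0.01816934]
```

View pics/s5.png

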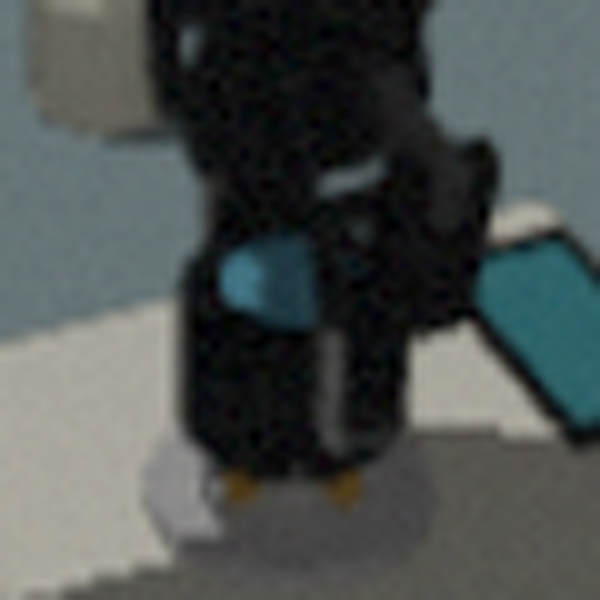

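The mouth is over the post top with no contact force, and the pins are just visible below it at (240,485) and (343,488). Continuing down to the pins.

Call:
{"method": "carry_out", "body": {
  "moves": [
    [0,0,0.03,0,-1],
    [0,0,0.05,0,-1],
    [0,0,0.07,0,-1],
    [0,0,0.09,0,-1],
    [0,0,0.09,0,-1]
  ]
}}

```text
clock: 7.25
eef_pos: [0.4902, -0.2119, 0.1144]
tool_rot: [0.795, 0.607, 0.001, 0.0]
ft_force: [2.6, 1.3, -1.4]
grip_width: 0.0517
```

Call:
{"method": "carry_out", "body": {
  "moves": [
    [0,0,0.01,0,-1],
    [0,0,0.02,0,-1],
    [0,0,0.03,0,-1],
    [0,0,0.03,0,-1]
  ]
}}

```text
clock: 7.65
eef_pos: [0.4904, -0.212, 0.114]
tool_rot: [0.795, 0.607, 0.001, 0.001]
ft_force: [-2.0, 3.7, 13.9]
grip_width: 0.0521
```

It contacts the pins at TCP z = 0.114, as predicted. Turning in small steps under a light push.

Call:
{"method": "carry_out", "body": {
  "moves": [
    [0,0,0,0.03,-1],
    [0,0,0,0.06,-1],
    [0,0,0,0.09,-1],
    [0,0,0,0.11,-1],
    [0,0,0,0.11,-1]
  ]
}}

```text
clock: 8.15
eef_pos: [0.491, -0.2131, 0.1143]
tool_rot: [0.844, 0.536, 0.001, 0.002]
ft_force: [-0.2, 0.5, 13.1]
grip_width: 0.0517
```

```bash
cat > q.py <<'E'
from h import *
o=bot.get_obs();R=Rot.from_quat(o['tool_rot']).as_matrix()
print(o['clock'],o['eef_pos'],'yaw',np.degrees(np.arctan2(R[1,0],R[0,0])),'j6',o['joint_pos'][5],'F',o['ft_force'],'T',o['ft_torque'],o['grip_width'])
E
python3 q.py
```

```text
8.15 [ 0.49099813 -0.21308662  0.11427973] yaw 64.82619980054677 j6 0.030446787939687175 F [-0.19017341  0.54261927 13.09892729] T [0.28505926 0.15826591 0.01636798] 0.05172259146716994
```

Call:
{"method": "carry_out", "body": {
  "moves": [
    [0,0,0,0.04,-1],
    [0,0,0,0.08,-1],
    [0,0,0,0.11,-1],
    [0,0,0,0.11,-1]
  ]
}}

```text
clock: 8.55
eef_pos: [0.491, -0.2134, 0.1143]
tool_rot: [0.887, 0.461, 0.001, 0.003]
ft_force: [-0.2, -0.4, 13.6]
grip_width: 0.0522
```

Call:
{"method": "carry_out", "body": {
  "moves": [
    [0,0,0,0.04,-1],
    [0,0,0,0.08,-1],
    [0,0,0,0.11,-1],
    [0,0,0,0.11,-1]
  ]
}}

```text
clock: 8.95
eef_pos: [0.4911, -0.2135, 0.1144]
tool_rot: [0.924, 0.383, 0.001, 0.003]
ft_force: [-0.2, -0.8, 12.7]
grip_width: 0.0522
```

```bash
python3 q.py
```

```text
8.95 [ 0.49109866 -0.21351189  0.11435379] yaw 44.9914692720483 j6 0.37637740088056926 F [-0.2313857  -0.82806033 12.74143506] T [0.03353256 0.19359782 0.00022248] 0.05218648911938573
```

Call:
{"method": "carry_out", "body": {
  "moves": [
    [0,0,0,0.04,-1],
    [0,0,0,0.08,-1],
    [0,0,0,0.11,-1],
    [0,0,0,0.11,-1]
  ]
}}

```text
clock: 9.35
eef_pos: [0.491, -0.2136, 0.1143]
tool_rot: [0.953, 0.301, 0.001, 0.003]
ft_force: [-1.7, -0.1, 12.8]
grip_width: 0.0519
```

Call:
{"method": "carry_out", "body": {
  "moves": [
    [0,0,0,0.04,-1],
    [0,0,0,0.08,-1],
    [0,0,0,0.11,-1],
    [0,0,0,0.11,-1]
  ]
}}

```text
clock: 9.75
eef_pos: [0.491, -0.2136, 0.1143]
tool_rot: [0.976, 0.218, 0.002, 0.003]
ft_force: [-0.3, -0.7, 12.6]
grip_width: 0.0521
```

```bash
python3 q.py
```

```text
9.75 [ 0.49099352 -0.2136053   0.11428895] yaw 25.190320942421547 j6 0.7219016330381385 F [-0.26035698 -0.74239553 12.64021669] T [-0.0289068   0.17280542  0.00225066] 0.05209852157601854
```

Call:
{"method": "carry_out", "body": {
  "moves": [
    [0,0,0,0.04,-1],
    [0,0,0,0.08,-1],
    [0,0,0,0.11,-1],
    [0,0,0,0.11,-1]
  ]
}}

```text
clock: 10.15
eef_pos: [0.491, -0.2136, 0.1142]
tool_rot: [0.991, 0.133, 0.002, 0.002]
ft_force: [1.1, -0.7, 12.4]
grip_width: 0.0523
```

Call:
{"method": "carry_out", "body": {
  "moves": [
    [0,0,0,0.04,-1],
    [0,0,0,0.08,-1],
    [0,0,0,0.11,-1],
    [0,0,0,0.11,-1]
  ]
}}

```text
clock: 10.55
eef_pos: [0.4907, -0.2135, 0.1139]
tool_rot: [0.999, 0.047, 0.002, 0.002]
ft_force: [0.0, -0.4, 11.5]
grip_width: 0.0522
```

```bash
python3 - <<'E'
from h import *
shot('side','s6.png',(290,225,350,285),10)
E
python3 q.py
```

```text
10.6 [ 0.4907121  -0.21349917  0.11385985] yaw 5.4202399260168415 j6 1.0669759375261112 F [ 0.38293854 -0.63206532 11.47772948] T [-0.07410221  0.25666611 -0.02106184] 0.052240906087336565
```

View pics/s6.png

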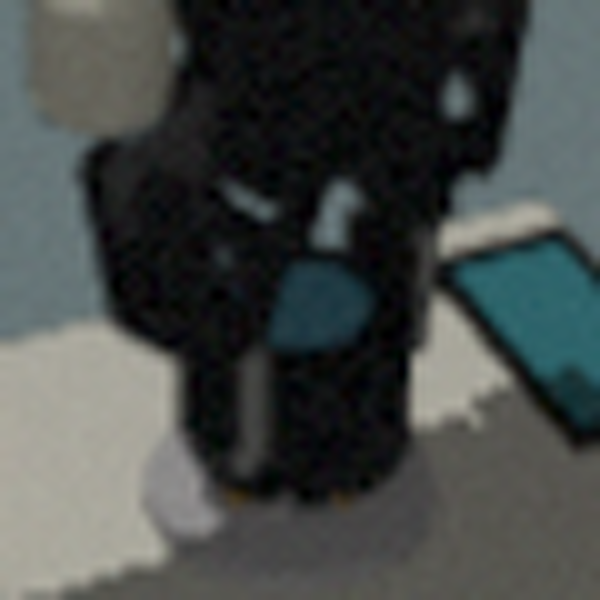

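Call:
{"method": "carry_out", "body": {
  "moves": [
    [0,0,0,0.04,-1],
    [0,0,0,0.07,-1],
    [0,0,0,0.07,-1]
  ]
}}

```text
clock: 10.9
eef_pos: [0.4888, -0.2123, 0.1113]
tool_rot: [1.0, -0.007, -0.001, 0.0]
ft_force: [0.4, 0.4, -1.0]
grip_width: 0.0523
```

```bash
python3 q.py
```

```text
10.9 [ 0.48881588 -0.21233081  0.11128119] yaw -0.8556457380219178 j6 1.1766472498914693 F [ 0.40490364  0.42751324 -1.00146126] T [-0.0957539  -0.06962526  0.0209381 ] 0.052287396535455014
```

It dropped in: z = 0.111 and the push force has vanished. Centring in the keyway a little, then pressing down.

Call:
{"method": "carry_out", "body": {
  "moves": [
    [0,0,0,0.03,-1],
    [0,0,0.02,0.03,-1],
    [0,0,0.04,0.03,-1],
    [0,0,0.06,0.03,-1],
    [0,0,0.08,0.03,-1],
    [0,0,0.08,0.03,-1]
  ]
}}

```text
clock: 11.5
eef_pos: [0.4889, -0.2121, 0.1033]
tool_rot: [1.0, -0.031, -0.001, 0.0]
ft_force: [-3.8, -1.0, 6.3]
grip_width: 0.0519
```

```bash
python3 q.py
```

```text
11.5 [ 0.48894887 -0.21209229  0.10327476] yaw -3.5206398044430425 j6 1.2234262221248513 F [-3.80516406 -0.99029968  6.33910923] T [-0.0569355   0.70267603  0.03510002] 0.05192594398322959
```

Call:
{"method": "carry_out", "body": {
  "moves": [
    [0,0,0.01,0,-1],
    [0,0,0.02,0,-1],
    [0,0,0.03,0,-1],
    [0,0,0.03,0,-1],
    [0,0,0.03,0,-1]
  ]
}}

```text
clock: 12.0
eef_pos: [0.4892, -0.2121, 0.1024]
tool_rot: [1.0, -0.031, 0.0, 0.0]
ft_force: [-7.5, 1.7, 15.4]
grip_width: 0.0519
```

```bash
python3 q.py; python3 - <<'E'
from h import *
shot('side','s7.png',(290,225,350,285),10);shot('top','t7.png')
E
```

```text
12.0 [ 0.48917752 -0.21213323  0.10239232] yaw -3.5184933771495834 j6 1.2234060305638617 F [-7.54410611  1.73236343 15.41321184] T [0.30690569 1.54577345 0.04800142] 0.051895293281722744
```

View pics/s7.png

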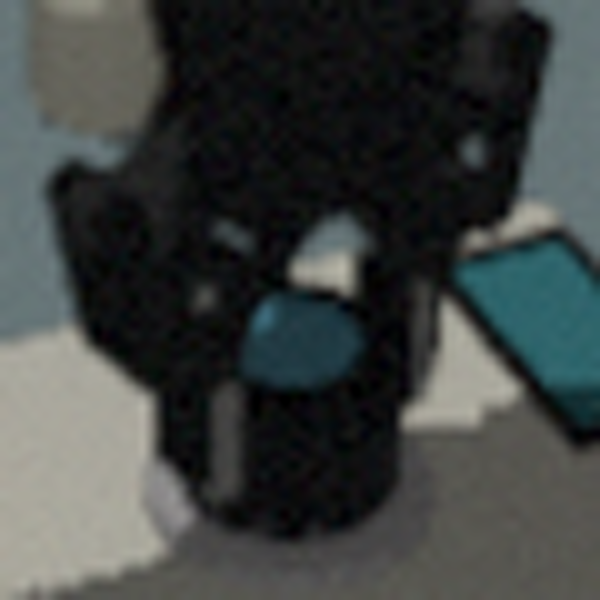

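View pics/t7.png

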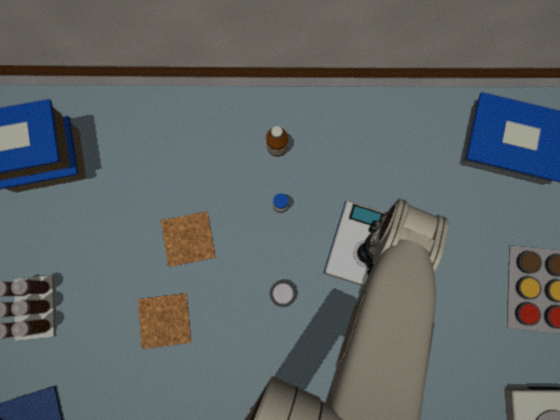

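Collar appears home: z down 12 mm, mouth edge moved from y≈497 to 533 in the crop. There's a 7.5 N side load, so I'll relieve it by 1 mm and press slightly more.

Call:
{"method": "carry_out", "body": {
  "moves": [
    [-0.005,0,0,0,-1],
    [-0.01,0,0,0,-1],
    [-0.01,0,0.01,0,-1],
    [-0.01,0,0.015,0,-1],
    [-0.01,0,0.015,0,-1],
    [-0.01,0,0.015,0,-1]
  ]
}}

```text
clock: 12.7
eef_pos: [0.4891, -0.2122, 0.1023]
tool_rot: [1.0, -0.031, 0.001, 0.001]
ft_force: [-7.4, 2.0, 22.5]
grip_width: 0.0516
```

```bash
python3 q.py
```

```text
12.7 [ 0.48911455 -0.21215483  0.10234151] yaw -3.505658252716385 j6 1.222786214465212 F [-7.4423571   2.01186981 22.50837957] T [ 5.49864707e-01  1.79913733e+00 -1.33842506e-03] 0.051630238129339374
```

The extra press raised the force from 15 to 22 N with no further travel, so the collar is hard on the flange. TCP z = 0.1023 against 0.1025 expected. The bystanders are at unchanged pixels: bottle (277,138), jar (281,202), tin (283,293). Handing in.

```bash
python3 q.py; python3 -c "
from h import *
print(order.job_done())"; python3 q.py
```

```text
12.7 [ 0.48911455 -0.21215483  0.10234151] yaw -3.505658252716385 j6 1.222786214465212 F [-7.4423571   2.01186981 22.50837957] T [ 5.49864707e-01  1.79913733e+00 -1.33842506e-03] 0.051630238129339374
the job is handed in; nothing more can be done
None
the job is handed in; nothing more can be done
```

The collar is on the post, turned onto the pins, pressed home against the spring, and still held in the gripper. I handed the job in at about 12.7 s. No verdict was reported, and I couldn't check anything after handing in.

**How it went:** I lifted the collar off the far mat and set it over the post until it rested on the pins (TCP z 0.114). After about 75° of turning under light push it dropped, and I pressed it down.

**Checks that agreed:**
- **Depth:** TCP z ended at 0.1023, against 0.1025 worked out from the grasp height. That is 12 mm below the pin contact.
- **Seating:** pressing harder raised the force from 15 to 22 N with no further travel, as it should if the collar is flat on the flange.
- **Grip:** the fingers were still closed on the collar at 0.052 m. That is about 2 mm under its 54 mm diameter, and it stayed so from the grasp on.
- **Other items:** the bottle, tin and jar are at the same places in the top picture as at the start.

**Checks that were off:**
- **Side load:** a sideways force of about 7.5 N stayed at the end. Shifting the command 1 mm did not relieve it.
- **Side camera:** it read 3–7 mm away from the top camera in position. I placed the collar by comparing it with the post within each picture.

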